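# Read the air tank with the stick gauge

## Robot

A 6-joint arm with a two-finger parallel gripper is mounted at the origin on a cart in front of the work surface, level with it; the furniture and walls round the work are solid. World frame = base frame: x ahead of the robot, y to its left, z up, the work surface at z = 0. Lengths are in m, angles in rad, forces in N, time in s.
With the tool pointing down it reaches from about 0.375 to 0.975 m from the base axis. Payload 3.8 kg.
Tool frame: the origin (TCP) lies midway between the tips of the shut fingers; the grasp point (between the pads) lies 19 mm behind it; z points along the fingers, y is the line along which they close (so a half turn about z gives the same grasp; the last joint's range is limited). The gripper opens to 85 mm and grips with 20 to 120 N. Pads are 22 mm wide; open, the fingers measure 114 mm over their backs; the gripper's body (76 mm by 85 mm) begins 54 mm behind the grasp point. The pads swing forward as they close: fully open they stand 13 mm farther back than shut.
Start: joints at [1.244, 0.264, 1.604, -0, 1.274, -0.037], TCP at [0.193, 0.647, 0.231] pointing down, gripper open.
Joint ranges: [-2.63, 2.63], [-0.94, 2.18], [0.31, 2.57], [-1.31, 4.45], [0, 2.66], [-2.55, 2.55]. Speed limits (rad/s): [2.57, 2.57, 3.14, 3.14, 3.14, 3.14].

## Interface

Orientations are given as a rotation vector (axis times angle).
In Python, from workcell import read_state, vision, ticket gives the robot as it stands. The module is installed in compiled form; this text tells all that it offers.
- The arm moves only by the tool jog_arm, never from a script. Its arguments are lists of equal length, an entry for each row: "turn": the turn, a rotation vector about the tool's x, y, z in rad, a list of three; "delta_pos": the shift along the tool's x, y, z in m, a list of three; "gripper": the finger opening in m, from 0 to 0.0854. In form: {"turn": [[rx, ry, rz], ...], "delta_pos": [[dx, dy, dz], ...], "gripper": [gripper, ...]}. A call has 1 to 20 rows; each row shifts and turns the commanded pose from where the row before left it, along the tool's axes as they then stand; what a row does not reach is not made up. A row lasts 1/12 s, in which the tool goes at most 41.7 mm and 7.16 degrees, less where a joint would pass 70% of its speed; a pose out of reach is approached as far as the arm can. A call with a gripper value outside its range is refused whole. The fingers move at their own pace and stop on an object; "grip_force" is the grip in N (left out, the last holds). Time passes only in rows, so rows that do not move let the fingers close. It gives the time, the measured TCP pose, the force, the opening and the grip force at its end, in the units of the state.
- read_state(): the state, without advancing time (a new reading comes with each control period).
- vision.read_camera(name): name is "side" or "top" or "wrist"; returns the picture (384x512x3 uint8, red, green, blue); there is no depth.
- vision.calibration(name): a dict with "vfov" (degrees; the focal length in pixels is half the picture's height over the tangent of half this angle, whatever the lens; pixels are square), "cx", "cy" (the principal point, pixels), "R" (3x3) and "t" (3): a world point X has camera coordinates R X + t; the wrist camera has in their place "mount" (4x4, takes a point from camera to tool coordinates, whose origin is the TCP and whose axes are the flange's). Camera axes: x right, y down, z forward; pixel columns grow to the right and rows downward; lengths in m; the calibration is good to about 2 mm. A picture is of the moment at which its call begins: read the wrist's pose just before it. calibration takes no time and is no camera call.
- ticket.finish_job(): hands the job in; it is judged then, once.
The state is a dict: "time": time; "q": joint angles; "joint_vel": joint speeds; "joint_torque": joint torques, N m; "tool_pos": TCP position; "tcp_rot": TCP orientation; "wrist_force": force on the tool from outside, world axes, zero at the start; "torque": the same for the moment, N m; "width": opening from 0.0 (shut) to 1.0 (fully open); "grip_force": force on a finger pad.
Only numpy, scipy, OpenCV 4.12 (cv2) and the standard library are available. Lean on these libraries where they do the work, as an engineer would, in place of code of your own. Each camera call takes 0.05 s, during which the arm holds its last target. There are 200 camera calls.

## Task

Take the stick pressure gauge out of its wooden cradle, lay it on the bench and let go, then take it again by its barrel. Press its nose squarely into the sprung valve of the small air tank, pushing the valve sleeve fully home so that the hidden pressure drives the reading rod out of the gauge's tail; then lay the gauge flat on the bench with the rod still out. Never drop the gauge, and leave the chalk, marker and snips where they lie.

Things in the scene. Friction and masses are not known exactly. Their poses are not given: they have to be found in the camera images.
- gauge_center (a point): middle of the loose stick gauge, on its axis: a straight square stick 140 mm long, 0.1 kg; x points along it to the nose, z up. Head, dark steel, 26 mm square: x +36 to +70 mm. Barrel, aluminium, 18 mm square: x -58 to +36. Tail cap, black, 26 mm square: x -70 to -58. Flat on the bench its axis is 13 mm up, in the cradle 28 mm
- gauge_nose (a point): centre of the gauge's nose face; axes as gauge_center. A 16 mm square hole in the nose, 34 mm deep, has the brass front end of the reading rod 2 mm inside it
- gauge_rod (a joint): how far the reading rod (6 mm round steel, button end) has come out of the tail, m: 0 at the start, at most 0.04; stiff (about 1.2 N), stays where it is pushed. The valve drives it out 14 to 26 mm, by the hidden pressure, once the sleeve is fully home
- gauge: the same gauge, origin under its middle, 13 mm below gauge_center. In the cradle the trough walls keep fingers off the barrel and cap; only the head (34 mm long) is free to be pinched from above and lifted straight out
- valve_mouth (a point): centre of the valve sleeve's front face at rest, 75 mm above the bench, on a fixed grey air tank (110 mm thick, begins 46 mm behind this point). x points level into the tank, the way to press; z up. Level with it begins a U-shaped steel guard, open above: cheeks 52 mm apart, tops 24 mm above the axis, floor 30 mm below it: the 26 mm head fits in, fingers holding the head do not
- valve_sleeve (a joint): how far the brass valve sleeve (24 mm outside, 12 mm hole, hidden pin inside) is pushed in, m: 0 at rest, 0.030 fully home. A spring pushes back with 3 N at rest, 10.5 N fully home. The nose should be within 3 mm of the axis and parallel within 0.1 rad
- cradle_front (a point): top middle of the open end of the fixed dark wooden cradle, 40 mm above the bench; x points out of the open end, as the gauge's nose does. The block is 52 mm wide, 40 mm high and runs 120 mm back (-x), open above; the gauge's head stands clear, beginning 2 mm in front of it
- chalk: stick of blue-white chalk, 23x70x12 mm, lying on the bench; origin under its centre
- marker: black and white marker pen lying on the bench, about 145 mm long and 19 mm thick; origin under its centre
- snips: small red-handled snips lying on the bench, 76x93x14 mm; origin under the centre

How it is judged:
By the outcome, as a careful person would: the job done as asked, in the order asked, and still so for the second after the job is handed in, with the robot touching nothing.
It also fails if it takes over 53 s, if anything falls off the work surface, if the arm or the gripper's body presses on something with over 40 N, if the wrist force passes 120 N, or if a joint passes its speed limit or range.

## Working session

There is one attempt and no reset: what is moved stays moved. The work goes in short steps, Python scripts to look and compute and a tool call to move; the robot and the scene stay as the last step left them, time stands still between calls to the robot, and variables do not carry over. Pictures are saved under pics/ and viewed, at most 10 in all, crops included, and the job is handed in when it is done.

Besides the shell and the picture viewer there is one more tool, called after "Call:" as name(argument=value, ...), one argument or row to a line, values as JSON. jog_arm: Moves the arm, as the interface text tells. Its arguments: {"type":"object","properties":{"turn":{"type":"array","items":{"type":"array","items":{"type":"number"}}},"delta_pos":{"type":"array","items":{"type":"array","items":{"type":"number"}}},"gripper":{"type":"array","items":{"type":"number"}},"grip_force":{"type":"number"}},"required":["turn","delta_pos","gripper"]}

```bash
mkdir -p pics
python3 - <<'E'
from workcell import read_state, vision
import cv2,numpy as np
s=read_state();print(s)
for n in ("top","side","wrist"):
    c=vision.calibration(n);print(n,c)
    im=vision.read_camera(n);cv2.imwrite(f"pics/{n}0.png",im[...,::-1])
E
```

```text
{'time': 0.0, 'q': array([ 1.24409732e+00,  2.64725882e-01,  1.60537299e+00,  1.80759653e-05,
        1.27370601e+00, -3.68637028e-02]), 'joint_vel': array([ 4.17459328e-05, -5.92476623e-04, -7.80532505e-04, -6.07348021e-04,
        4.18377222e-04,  1.08633887e-03]), 'joint_torque': array([ 2.13794388e-03, -5.15103507e+01, -3.67323446e+01, -6.08794176e-05,
        1.29722140e-02, -2.68772362e-05]), 'tool_pos': array([0.19264879, 0.64616115, 0.22998095]), 'tcp_rot': array([-0.45362815, -3.10824626,  0.00341234]), 'wrist_force': array([-0.25975737, -0.35603876,  0.62261376]), 'torque': array([-0.007851  ,  0.01475675, -0.00045443]), 'grip_force': 0.0, 'width': 0.9984910090921901}
top {'vfov': 45.63717062812444, 'cx': 258.1449069194095, 'cy': 190.29908288167368, 'R': array([[ 0.01615683, -0.99986866, -0.00127536],
       [-0.99175628, -0.01586355, -0.12715278],
       [ 0.12711584,  0.00331923, -0.99188232]]), 't': array([0.0583227 , 0.56557001, 1.28596947])}
side {'vfov': 50.223212283237466, 'cx': 254.98954865854142, 'cy': 194.353465215342, 'R': array([[ 0.7313645 , -0.68177788,  0.01687855],
       [-0.27872141, -0.32139787, -0.90499601],
       [ 0.62243099,  0.65717755, -0.42508509]]), 't': array([-0.35705135,  0.24510165,  0.66686308])}
wrist {'vfov': 68.0704999721862, 'cx': 260.9099468854304, 'cy': 184.19292079505925, 'mount': array([[-6.35562173e-04, -9.51496848e-01, -3.07657838e-01,
         7.98023334e-02],
       [ 9.99999739e-01, -4.98953712e-04, -5.22688204e-04,
        -2.64666084e-04],
       [ 3.43829158e-04, -3.07658089e-01,  9.51496916e-01,
        -1.41645104e-01],
       [ 0.00000000e+00,  0.00000000e+00,  0.00000000e+00,
         1.00000000e+00]])}
```

View pics/top0.png

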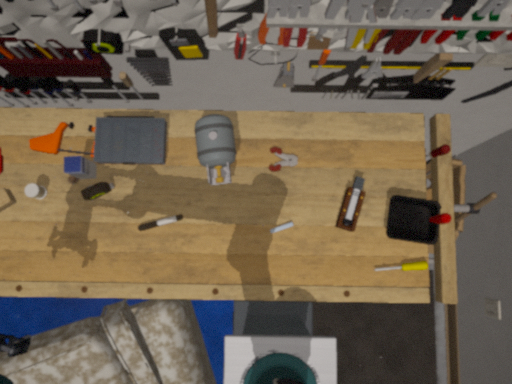

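View pics/side0.png

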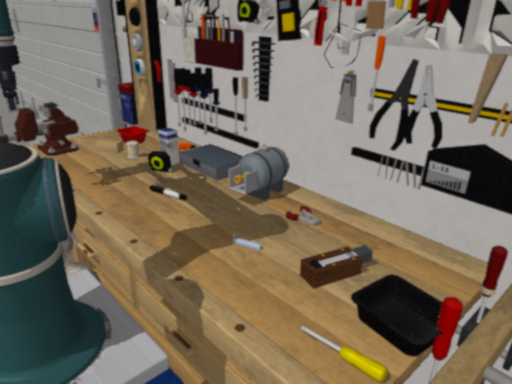

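The top view shows the cradle at about (350,205) with the gauge nose at (358,178) pointing away. The tank valve is at (219,175) facing the robot, the chalk is at (283,227), the marker at (160,222) and the snips at (283,158).

```bash
cat > h.py <<'E'
import numpy as np,cv2
from workcell import read_state, vision
from scipy.spatial.transform import Rotation as Ro
def cam(n,s=None):
    c=vision.calibration(n); f=192/np.tan(np.radians(c["vfov"]/2))
    K=np.array([[f,0,c["cx"]],[0,f,c["cy"]],[0,0,1]])
    if n!="wrist": R,t=np.array(c["R"]),np.array(c["t"])
    else:
        T=np.eye(4);T[:3,:3]=Ro.from_rotvec(s["tcp_rot"]).as_matrix();T[:3,3]=s["tool_pos"]
        W=np.linalg.inv(T@np.array(c["mount"]));R,t=W[:3,:3],W[:3,3]
    return K,R,t
def onz(C,uv,z):
    K,R,t=C; o=-R.T@t; d=R.T@np.linalg.inv(K)@np.array([uv[0],uv[1],1.])
    return o+d*(z-o[2])/d[2]
def proj(C,X):
    K,R,t=C;p=K@(R@np.asarray(X,float)+t);return p[:2]/p[2]
def tri(C1,a,C2,b):
    P=[C[0]@np.c_[C[1],C[2]] for C in(C1,C2)]
    X=cv2.triangulatePoints(P[0],P[1],np.array(a,float).reshape(2,1),np.array(b,float).reshape(2,1)).ravel()
    return X[:3]/X[3]
E
python3 - <<'E'
import cv2,numpy as np
t=cv2.imread("pics/top0.png");s=cv2.imread("pics/side0.png")
g=lambda i,x,y:cv2.resize(i[y:y+70,x:x+90],None,fx=4.4,fy=4.2,interpolation=cv2.INTER_CUBIC)
o=np.vstack([np.hstack([g(t,310,165),g(t,175,130)]),np.hstack([g(s,290,230),g(s,215,140)])])
print(o.shape);cv2.imwrite("pics/crop0.png",o)
E
```

```text
(588, 792, 3)
```

View pics/crop0.png

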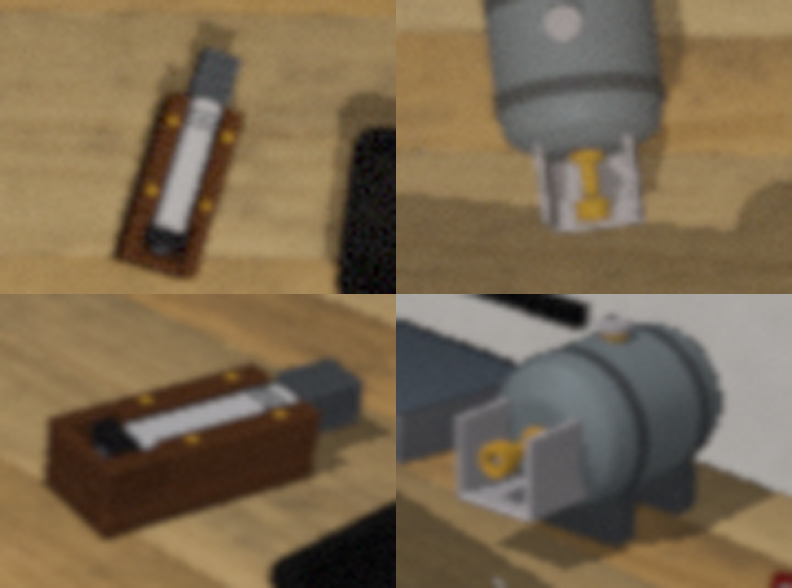

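Run:
```python
from h import *
T=cam("top");S=cam("side")
pt=lambda u,v:(310+u/4.4,165+v/4.2)
pv=lambda u,v:(175+(u-396)/4.4,130+v/4.2)
ps=lambda u,v:(290+u/4.4,230+(v-294)/4.2)
psv=lambda u,v:(215+(u-396)/4.4,140+(v-294)/4.2)
n=onz(T,pt(222,53),.041);t=onz(T,pt(163,256),.041)
print("gauge nose,tail",n,t,np.linalg.norm(n-t),np.degrees(np.arctan2(*(n-t)[1::-1])))
f=onz(T,pt(206,104),.040);b=onz(T,pt(157,268),.040)
print("cradle",f,b,np.linalg.norm(f-b),np.degrees(np.arctan2(*(f-b)[1::-1])))
print("side nose", [onz(S,ps(*p),.041) for p in((328,362),(362,378))])
print("sleeve tri",tri(T,pv(593,219),S,psv(500,448)))
print("sleeve top front z.087",onz(T,pv(593,219),.087), "back",onz(T,pv(584,155),.087))
print("sidecentre",onz(S,psv(497,460),.075))
for p in((540,140),(553,230),(628,135),(641,222)): print("guard",onz(T,pv(*p),.099 if p[1]<200 else .045))
# wrist position
s=read_state();print(Ro.from_rotvec(s["tcp_rot"]).as_matrix())
for n_,C in(("chalk",(283,227)),("marker",(160,222)),("snips",(283,158))):print(n_,onz(T,C,.01))
```

```text
gauge nose,tail [ 0.60569202 -0.22825998  0.041     ] [ 0.46531144 -0.1882399   0.041     ] 0.14597367671919148 -15.911937588705367
cradle [ 0.57018697 -0.21754638  0.04      ] [ 0.45715092 -0.18446752  0.04      ] 0.11777673121195778 -16.311582202047674
side nose [array([ 0.60237635, -0.22127777,  0.041     ]), array([ 0.60182073, -0.24068952,  0.041     ])]
sleeve tri [0.58224921 0.17323009 0.08260338]
sleeve top front z.087 [0.57928023 0.17471254 0.087     ] back [0.62234588 0.18160616 0.087     ]
sidecentre [0.5828009  0.17104968 0.075     ]
guard [0.62982529 0.20855126 0.099     ]
guard [0.57732548 0.20443365 0.045     ]
guard [0.63407214 0.15304008 0.099     ]
guard [0.58379201 0.14691797 0.045     ]
[[-9.58301470e-01  2.85758625e-01 -5.48986195e-04]
 [ 2.85759148e-01  9.58300021e-01 -1.66691397e-03]
 [ 4.97584368e-05 -1.75428394e-03 -9.99998460e-01]]
chalk [ 0.46087129 -0.00693665  0.01      ]
marker [0.46968865 0.35348074 0.01      ]
snips [ 0.66618071 -0.00504107  0.01      ]
```

Call:
jog_arm(
  turn=[
    [0,0,0],
    [0,0,0],
    [0,0,0],
    [0,0,0],
    [0,0,0],
    [0,0,0],
    [0,0,0],
    [0,0,0],
    [0,0,0],
    [0,0,0],
    [0,0,0],
    [0,0,0],
    [0,0,0],
    [0,0,0],
    [0,0,0],
    [0,0,0],
    [0,0,0],
    [0,0,0],
    [0,0,0],
    [0,0,0],
  ],
  delta_pos=[
    [-0.026,-0.03,0.002],
    [-0.026,-0.03,0.002],
    [-0.026,-0.03,0.002],
    [-0.026,-0.03,0.002],
    [-0.026,-0.03,0.002],
    [-0.026,-0.03,0.002],
    [-0.026,-0.03,0.002],
    [-0.026,-0.03,0.002],
    [-0.026,-0.03,0.002],
    [-0.026,-0.03,0.002],
    [-0.026,-0.03,0.002],
    [-0.026,-0.03,0.002],
    [-0.026,-0.03,0.002],
    [-0.026,-0.03,0.002],
    [-0.026,-0.03,0.002],
    [-0.026,-0.03,0.002],
    [-0.026,-0.03,0.002],
    [-0.026,-0.03,0.002],
    [-0.026,-0.03,0.002],
    [-0.026,-0.03,0.002],
  ],
  gripper=[0.085,0.085,0.085,0.085,0.085,0.085,0.085,0.085,0.085,0.085,0.085,0.085,0.085,0.085,0.085,0.085,0.085,0.085,0.085,0.085],
)

```text
time: 1.82
tool_pos: [0.5199, -0.0787, 0.191]
tcp_rot: [-0.454, -3.109, -0.0]
wrist_force: [0.6, 0.5, 0.4]
width: 0.993
grip_force: 0.0
```

Call:
jog_arm(
  turn=[
    [0,0,0],
    [0,0,0],
    [0,0,0],
    [0,0,0],
    [0,0,0],
    [0,0,0],
  ],
  delta_pos=[
    [-0.0267,-0.03,0.005],
    [-0.0267,-0.03,0.005],
    [-0.0267,-0.03,0.005],
    [-0.0267,-0.03,0.005],
    [0,0,0],
    [0,0,0],
  ],
  gripper=[0.085,0.085,0.085,0.085,0.085,0.085],
)

```text
time: 2.32
tool_pos: [0.5876, -0.224, 0.1698]
tcp_rot: [-0.458, -3.106, -0.001]
wrist_force: [-0.1, -0.4, -0.2]
width: 0.996
grip_force: 0.0
```

Run:
```python
from h import *
s=read_state();im=vision.read_camera("wrist")[...,::-1];np.save("s1.npy",s,allow_pickle=True)
print(s["time"],s["tool_pos"],s["tcp_rot"]);cv2.imwrite("pics/w1.png",im)
```

```text
2.3167 [ 0.58755842 -0.22400192  0.16979944] [-4.58174170e-01 -3.10573987e+00 -1.06014672e-03]
```

View pics/w1.png

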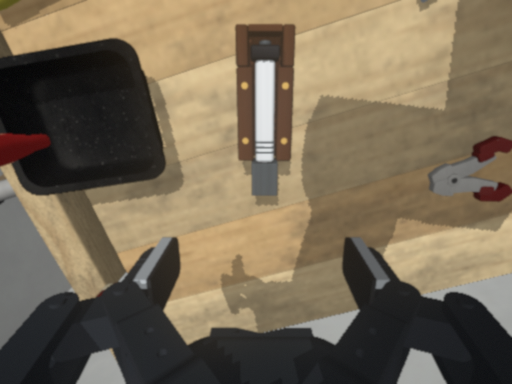

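Run:
```python
from h import *
s=np.load("s1.npy",allow_pickle=True).item();C=cam("wrist",s)
R=Ro.from_rotvec(s["tcp_rot"]).as_matrix()
for n,p,z in(("nose",(264.5,195.5),.041),("headstart",(264.5,162),.041),("cap end",(265,42),.041),("cradle front",(264.5,160),.04)):
    X=onz(C,p,z);print(n,X,R.T@(X-s["tool_pos"]))
im=cv2.imread("pics/w1.png");g=im.astype(int).sum(2)
for r in(75,95,115,135,150,175,185): print(r,im[r,248:282].mean(1).astype(int).tolist()[::1])
```

```text
nose [ 0.60704373 -0.22647957  0.041     ] [-0.01966857  0.0032106   0.12875539]
headstart [ 0.57373417 -0.21654978  0.041     ] [0.0150893  0.00309872 0.12883575]
cap end [ 0.47235114 -0.18587738  0.041     ] [0.12101024 0.00318853 0.12908079]
cradle front [ 0.57204642 -0.21603411  0.04      ] [0.01685173 0.00310472 0.12983983]
75 [75, 75, 74, 69, 62, 60, 89, 148, 194, 219, 227, 230, 230, 231, 232, 233, 232, 231, 231, 230, 230, 231, 232, 229, 219, 191, 143, 89, 61, 61, 69, 74, 77, 76]
95 [76, 76, 74, 70, 63, 61, 88, 147, 194, 219, 227, 228, 229, 229, 231, 232, 231, 231, 230, 229, 230, 231, 231, 225, 210, 179, 132, 82, 61, 65, 75, 77, 79, 78]
115 [77, 76, 75, 71, 63, 61, 84, 142, 191, 218, 225, 226, 227, 227, 229, 230, 230, 229, 229, 229, 229, 230, 229, 222, 200, 158, 105, 69, 61, 68, 76, 79, 78, 79]
135 [76, 75, 74, 71, 64, 62, 83, 137, 187, 216, 224, 225, 225, 226, 227, 228, 228, 228, 228, 227, 228, 228, 226, 218, 192, 146, 94, 64, 65, 72, 76, 78, 78, 77]
150 [76, 74, 75, 70, 65, 61, 73, 113, 164, 196, 213, 218, 219, 220, 221, 222, 222, 222, 222, 221, 221, 221, 217, 199, 169, 126, 81, 60, 65, 74, 77, 78, 78, 76]
175 [147, 151, 146, 125, 104, 97, 96, 95, 95, 94, 94, 94, 93, 93, 95, 96, 96, 95, 95, 94, 93, 93, 94, 93, 96, 97, 97, 96, 95, 106, 135, 152, 147, 139]
185 [157, 156, 150, 129, 106, 98, 97, 96, 94, 95, 94, 94, 93, 94, 95, 94, 95, 95, 94, 94, 93, 91, 93, 93, 95, 96, 96, 95, 94, 107, 132, 150, 157, 159]
```

The wrist view shows the gauge vertical in the image, aligned with the tool, with its head at (264,179). The remaining offset is small (x −2 mm, y +3 mm), so I'm descending to pinch the head.

Call:
jog_arm(
  turn=[
    [0,0,0],
    [0,0,0],
    [0,0,0],
    [0,0,0],
    [0,0,0],
    [0,0,0],
    [0,0,0],
    [0,0,0],
    [0,0,0],
    [0,0,0],
    [0,0,0],
    [0,0,0],
    [0,0,0],
  ],
  delta_pos=[
    [-0.002,0.003,0.03],
    [0,0,0.035],
    [0,0,0.035],
    [0,0,0.03],
    [0,0,0.02],
    [0,0,0],
    [0,0,0],
    [0,0,0],
    [0,0,0],
    [0,0,0],
    [0,0,0],
    [0,0,0],
    [0,0,0],
  ],
  gripper=[0.085,0.085,0.07,0.05,0.05,0.04,0.015,0.015,0.015,0.015,0.015,0.015,0.015],
  grip_force=60,
)

```text
time: 3.45
tool_pos: [0.591, -0.2201, 0.022]
tcp_rot: [0.454, 3.108, -0.0]
wrist_force: [-0.2, -0.9, -1.5]
width: 0.288
grip_force: 61.1
```

Call:
jog_arm(
  turn=[
    [0,0,0],
    [0,0,0],
    [0,0,0],
    [0,0,0],
    [0,0,0],
    [0,0,0],
    [0,0,0],
    [0,0,0],
    [0,0,0],
    [0,0,0],
    [0,0,0],
    [0,0,0],
    [0,0,0],
    [0,0,0],
    [0,0,-0.107],
    [0,0,-0.107],
    [0,0,-0.107],
    [0,0,-0.107],
    [0,0,0],
    [0,0,0],
  ],
  delta_pos=[
    [0,0,-0.01],
    [0,0,-0.025],
    [0,0,-0.025],
    [0.01,0.016,0],
    [0.0196,0.0314,0],
    [0.0196,0.0314,0],
    [0.0196,0.0314,0],
    [0.0196,0.0314,0],
    [0.0196,0.0314,0],
    [0.0196,0.0314,0],
    [0.0196,0.0314,0],
    [0.0196,0.0314,0],
    [0.0196,0.0314,0],
    [0.01,0.016,0],
    [0,0,0],
    [0,0,0],
    [0,0,0],
    [0,0,0],
    [0,0,0.03],
    [0,0,0.02],
  ],
  gripper=[0.015,0.015,0.015,0.015,0.015,0.015,0.015,0.015,0.015,0.015,0.015,0.015,0.015,0.015,0.015,0.015,0.015,0.015,0.015,0.015],
)

```text
time: 5.12
tool_pos: [0.4928, 0.1383, 0.0315]
tcp_rot: [-0.218, 3.131, 0.001]
wrist_force: [-0.7, -0.4, -2.8]
width: 0.285
grip_force: 61.1
```

Run:
```python
from h import *
s=read_state();im=vision.read_camera("wrist")[...,::-1];np.save("s2.npy",s,allow_pickle=True)
sd=vision.read_camera("side")[...,::-1];print(s["time"],s["tool_pos"],s["tcp_rot"],s["width"],s["wrist_force"])
C=cam("side");u=proj(C,s["tool_pos"]).astype(int);print(u)
a=cv2.resize(sd[u[1]-60:u[1]+60,u[0]-50:u[0]+50],(400,480))
cv2.imwrite("pics/w2.png",np.hstack([a,cv2.resize(im,(400,480))]))
```

```text
5.1167 [0.49276816 0.13829324 0.03153532] [-2.17550331e-01  3.13140167e+00  9.05102448e-04] 0.2848864033026356 [-0.65402878 -0.41779021 -2.7806274 ]
[219 207]
```

View pics/w2.png

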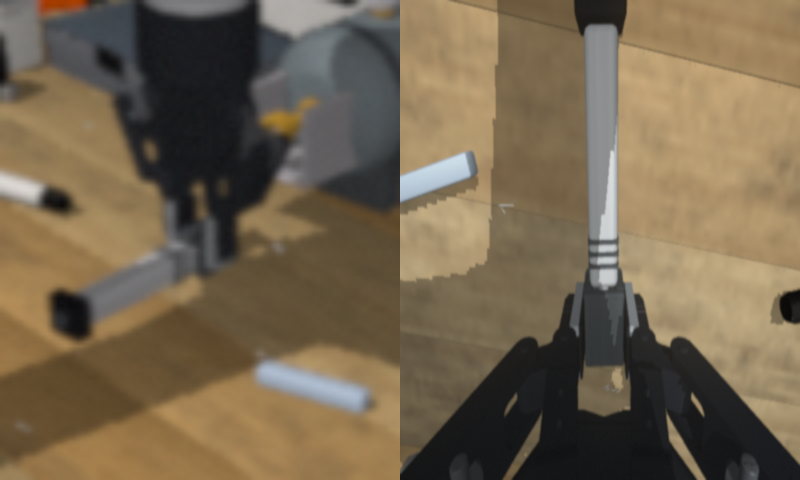

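The gauge is held level in the fingers, with clear bench below it and the chalk well to the side. I'm lowering it.

Call:
jog_arm(
  turn=[
    [0,0,0],
    [0,0,0],
    [0,0,0],
    [0,0,0],
    [0,0,0],
    [0,0,0],
  ],
  delta_pos=[
    [0,0,0.01],
    [0,0,0.01],
    [0,0,0.002],
    [0,0,0.002],
    [0,0,0],
    [0,0,0],
  ],
  gripper=[0.015,0.015,0.015,0.015,0.015,0.015],
)

```text
time: 5.72
tool_pos: [0.4928, 0.1377, 0.0077]
tcp_rot: [-0.217, 3.133, 0.0]
wrist_force: [0.5, -0.1, -0.9]
width: 0.287
grip_force: 61.1
```

Call:
jog_arm(
  turn=[
    [0,0,0],
    [0,0,0],
    [0,0,0],
  ],
  delta_pos=[
    [0,0,0.001],
    [0,0,0.0005],
    [0,0,0],
  ],
  gripper=[0.015,0.015,0.015],
)

```text
time: 5.97
tool_pos: [0.4931, 0.1378, 0.0065]
tcp_rot: [-0.217, 3.133, 0.0]
wrist_force: [0.1, -0.5, 3.5]
width: 0.293
grip_force: 61.4
```

Call:
jog_arm(
  turn=[
    [0,0,0],
    [0,0,0],
    [0,0,0],
    [0,0,0],
    [0,0,0],
    [0,0,0],
    [0,0,0],
    [0,0,0],
    [0,0,0],
    [0,0,0],
    [0,0,0],
    [0,0,0],
    [0,0,0],
    [0,0,0],
  ],
  delta_pos=[
    [0,0,0],
    [0,0,0],
    [0,0,0],
    [0,0,0],
    [0,0,-0.02],
    [0,0,-0.035],
    [0,0,-0.035],
    [0,0,-0.035],
    [-0.01,0.005,-0.035],
    [-0.02,0.007,-0.03],
    [-0.02,0.007,0],
    [-0.02,0.005,0],
    [0,0,0],
    [0,0,0],
  ],
  gripper=[0.04,0.06,0.085,0.085,0.085,0.085,0.085,0.085,0.085,0.085,0.085,0.085,0.085,0.085],
)

```text
time: 7.13
tool_pos: [0.5585, 0.1713, 0.1955]
tcp_rot: [0.217, -3.133, 0.0]
wrist_force: [0.4, 0.4, -0.8]
width: 0.993
grip_force: 0.0
```

Run:
```python
from h import *
s=read_state();im=vision.read_camera("wrist")[...,::-1];np.save("s3.npy",s,allow_pickle=True)
print(s["time"],s["tool_pos"],s["tcp_rot"]);cv2.imwrite("pics/w3.png",im)
C=cam("wrist",s);print(proj(C,[.58,.174,.087]))
cv2.imwrite("pics/w3b.png",cv2.resize(im[0:300,60:460],None,fx=2,fy=2,interpolation=cv2.INTER_CUBIC))
```

```text
7.1333 [0.5584688  0.17127845 0.1954695 ] [ 2.17419527e-01 -3.13322417e+00  2.53030190e-04]
[260.63206023 205.08067801]
```

View pics/w3b.png

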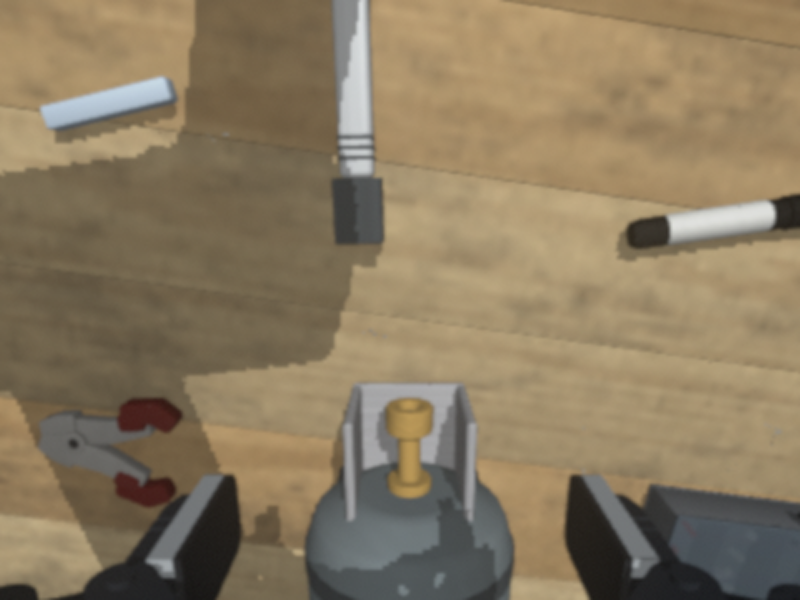

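Run:
```python
from h import *
s=np.load("s3.npy",allow_pickle=True).item();C=cam("wrist",s);R=Ro.from_rotvec(s["tcp_rot"]).as_matrix()
im=cv2.imread("pics/w3.png");h=cv2.cvtColor(im,cv2.COLOR_BGR2HSV)
m=(h[...,0]>12)&(h[...,0]<28)&(h[...,1]>140)
def row(m,r,a,b):
    c=np.where(m[r,a:b])[0]+a;return (c.min(),c.max(),c.mean()) if len(c) else None
pts=[]
for r in range(198,250,3):
    q=row(m,r,240,295)
    if q: X=onz(C,(q[2],r),.075);pts.append(X[:2]);print(r,q,X.round(4))
# cheeks
g=h[...,2]
def seg(r,u):  return onz(C,(60+u/2,r/2),.099)
L=[seg(390,357),seg(510,350.5)];Q=[seg(390,464.5),seg(510,471)]
F=(L[0]+Q[0])/2;B=(L[1]+Q[1])/2;print("cheeks mid",F,B,np.arctan2(*(B-F)[1::-1]), np.linalg.norm(L[0]-Q[0]))
# front edge of guard floor z=.045
print("face centre",onz(C,(60+205,203.5),.075),"face top", onz(C,(60+205,199.5),.087),"guard floor front",onz(C,(60+410/2,384/2),.045))
n=onz(C,(60+358/2,243/2),.026);t=onz(C,(60+352/2,3),.022);hh=onz(C,(60+357.5/2,180/2),.026)
print("nose",n,"head start",hh,"barrel",t,np.arctan2(*(n-t)[1::-1]))
print("tool heading",np.arctan2(-R[1,0],-R[0,0]))
for r in(20,45,60): print(r,im[r,222:252].mean(1).astype(int).tolist())
for r in(95,105,115): print(r,im[r,222:256].mean(1).astype(int).tolist())
```

```text
cheeks mid [0.56502092 0.17620363 0.099     ] [0.62548963 0.18489426 0.099     ] 0.1427436365211338 0.047904103872307965
face centre [0.5825566 0.1787121 0.075    ] face top [0.573837  0.1772959 0.087    ] guard floor front [0.58102611 0.17890931 0.045     ]
nose [0.51202909 0.14108212 0.026     ] head start [0.48015685 0.13716239 0.026     ] barrel [0.40121834 0.12515086 0.022     ] 0.142791506190347
tool heading 0.13856109844104716
20 [102, 102, 101, 101, 103, 114, 125, 132, 133, 135, 135, 138, 143, 164, 192, 208, 214, 217, 219, 216, 199, 173, 144, 135, 141, 144, 144, 144, 143, 142]
45 [96, 96, 96, 97, 96, 99, 112, 127, 144, 173, 194, 202, 204, 205, 207, 208, 209, 210, 213, 215, 209, 193, 168, 140, 132, 138, 140, 141, 142, 143]
60 [96, 95, 95, 96, 97, 97, 103, 127, 165, 190, 197, 199, 201, 204, 206, 206, 206, 206, 208, 210, 210, 199, 180, 151, 130, 130, 134, 135, 135, 135]
95 [98, 97, 96, 86, 73, 63, 60, 60, 59, 59, 60, 60, 59, 61, 62, 68, 77, 81, 81, 81, 81, 81, 81, 82, 84, 85, 84, 80, 80, 107, 136, 147, 149, 147]
105 [106, 108, 107, 104, 88, 69, 62, 60, 59, 60, 59, 59, 60, 60, 60, 63, 73, 80, 81, 81, 80, 80, 80, 82, 82, 84, 84, 81, 79, 99, 135, 154, 158, 159]
115 [103, 104, 106, 104, 93, 76, 63, 60, 59, 58, 60, 60, 59, 59, 61, 69, 75, 78, 80, 80, 80, 80, 81, 81, 82, 83, 84, 84, 81, 93, 130, 153, 160, 160]
```

The wrist view shows the gauge flat at (352..358, 0..243) in the crop. The guard mouth is at (410,385), the sleeve face at (410,405), and the chalk, marker and snips are undisturbed. In world coordinates the valve axis passes about (0.580, 0.178) with heading 0.14. I'm regripping the barrel now.

Call:
jog_arm(
  turn=[
    [0,0,0],
    [0,0,0],
    [0,0,0],
    [0,0,0],
    [0,0,0],
    [0,0,0],
    [0,0,0],
    [0,0,0],
    [0,0,0],
  ],
  delta_pos=[
    [0.03,-0.006,0.005],
    [0.03,-0.006,0.02],
    [0.03,-0.006,0.02],
    [0.031,-0.006,0.03],
    [0,0,0.035],
    [0,0,0.035],
    [0,0,0.03],
    [0,0,0],
    [0,0,0],
  ],
  gripper=[0.085,0.085,0.085,0.085,0.085,0.07,0.06,0.05,0.045],
)

```text
time: 7.93
tool_pos: [0.4398, 0.1302, 0.0204]
tcp_rot: [0.216, -3.128, 0.002]
wrist_force: [0.2, -0.1, 0.5]
width: 0.526
grip_force: 0.0
```

Call:
jog_arm(
  turn=[
    [0,0,0],
    [0,0,0],
    [0,0,0],
    [0,0,0],
    [0,0,0],
    [0,0,0],
    [0,0,0],
    [0,0,0],
  ],
  delta_pos=[
    [0,0,0.01],
    [0,0,0.006],
    [0,0,0],
    [0,0,0],
    [0,0,0],
    [0,0,0],
    [0,0,0],
    [0,0,0],
  ],
  gripper=[0.045,0.045,0.04,0.008,0.008,0.008,0.008,0.008],
  grip_force=80,
)

```text
time: 8.6
tool_pos: [0.4441, 0.1314, 0.0073]
tcp_rot: [-0.217, 3.132, 0.0]
wrist_force: [-1.1, -0.6, 6.5]
width: 0.181
grip_force: 79.9
```

Call:
jog_arm(
  turn=[
    [0,0,0],
    [0,0,0],
    [0,0,0],
    [0,0,0],
    [0,0,0],
    [0,0,0],
    [0,0,0],
  ],
  delta_pos=[
    [0,0,-0.012],
    [0,0,-0.03],
    [0,0,-0.022],
    [-0.02,0.013,0],
    [-0.02,0.014,0],
    [0,0,0],
    [0,0,0],
  ],
  gripper=[0.008,0.008,0.008,0.008,0.008,0.008,0.008],
)

```text
time: 9.18
tool_pos: [0.4798, 0.1639, 0.0704]
tcp_rot: [-0.218, 3.133, 0.0]
wrist_force: [0.5, -0.2, -1.8]
width: 0.188
grip_force: 79.0
```

Run:
```python
from h import *
s=read_state();np.save("s4.npy",s,allow_pickle=True)
print(s["time"],s["tool_pos"],s["tcp_rot"],s["width"],s["wrist_force"])
t=vision.read_camera("top")[...,::-1];sd=vision.read_camera("side")[...,::-1];w=vision.read_camera("wrist")[...,::-1]
for n,i in(("t4",t),("sd4",sd),("w4",w)):cv2.imwrite(f"pics/{n}.png",i)
a=cv2.resize(sd[145:225,185:285],(500,400),interpolation=cv2.INTER_CUBIC)
b=cv2.resize(t[150:214,190:250],(300,320),interpolation=cv2.INTER_CUBIC)
c=cv2.resize(w,(300,225)); o=np.zeros((545,800,3),np.uint8);o[:400,:500]=a;o[:320,500:]=b;o[320:,500:]=c
cv2.imwrite("pics/c4.png",o)
```

```text
9.1833 [0.47976191 0.16393779 0.07044297] [-2.18373021e-01  3.13318556e+00  1.43520223e-04] 0.18841841713210886 [ 0.45482011 -0.19748324 -1.80532515]
```

View pics/c4.png

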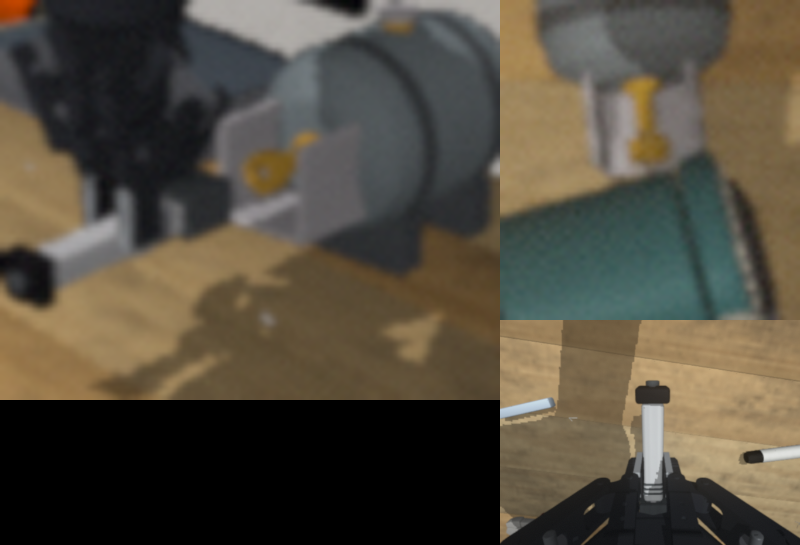

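Run:
```python
from h import *
import itertools
s=np.load("s4.npy",allow_pickle=True).item();S=cam("side")
p=s["tool_pos"].copy();p[2]+=.0057
a=.1384;d=np.array([np.cos(a),np.sin(a),0]);l=np.array([-d[1],d[0],0]);z=np.array([0,0,1.])
cr=lambda X:((proj(S,X)-[185,145])*5).round(1)
bb=lambda x0,x1:np.array([cr(p+x*d+y*l+w*z) for x,y,w in itertools.product((x0,x1),(-.013,.013),(-.013,.013))])
for n,x0,x1 in(("cap",-.07,-.058),("head",.036,.07)):
    b=bb(x0,x1);print(n,b.min(0),b.max(0))
print("axis nose",cr(p+.07*d),"at +0.1",cr(p+.1*d))
for y in(.1748,.1778,.1808):print(y,cr([.58,y,.075]))
for n,X in(("cheekL top front",(.58,.1778,.099)),):
    for q in(-.026,.026):print(n,q,cr(np.array(X)+q*l))
im=cv2.imread("pics/side0.png");h=cv2.cvtColor(im,cv2.COLOR_BGR2HSV)
m=((h[...,0]>12)&(h[...,0]<30)&(h[...,1]>150)).astype(np.uint8);m[:,:225]=0;m[:,255:]=0;m[:165]=0;m[195:]=0
print([ (i,((x-[185,145])*5).round(1)) for i,x in ((i,np.array(np.where(m[:,i])[0].mean()*np.array([0,1])+[i,0])) for i in range(228,252) if m[:,i].any())])
k=cv2.imread("pics/sd4.png").mean(2)[190:212,183:200].astype(int);print(k)
```

```text
cap [ -2.  232.4] [ 55.8 303.9]
head [150.8 156.7] [232.  234.6]
axis nose [213.7 185.4] at +0.1 [251.1 168.9]
0.1748 [256.3 171.9]
0.1778 [252.7 170.2]
0.1808 [249.2 168.6]
cheekL top front -0.026 [289.3 141.3]
cheekL top front 0.026 [216.9 117.4]
[(235, array([250., 170.])), (236, array([255., 170.])), (237, array([260., 170.])), (238, array([265. , 165.8])), (239, array([270. , 167.5])), (240, array([275. , 167.5])), (241, array([280. , 167.5])), (242, array([285. , 162.5]))]
[[122 121 119 119 116 115 113 111 111 112 114 114 115 118 122 128 133]
 [125 124 121 120 117 117 114 112 111 110 111 111 113 116 123 133 147]
 [122 124 122 122 121 115 113 112 112 110 113 113 120 130 140 153 163]
 [108 114 116 116 108  98  96 100 108 116 126 133 140 151 159 164 166]
 [ 69  84  96  91  72  57  58  73  91 111 137 152 159 164 167 165 164]
 [ 39  46  53  50  36  27  29  39  51  72 104 132 149 160 162 157 149]
 [ 25  25  23  20  22  21  25  25  24  34  53  81 110 135 144 136 128]
 [ 16  16  12  18  17  20  23  22  22  22  25  38  71 104 119 118 115]
 [ 18  15  19  23  27  26  24  23  20  19  19  2
[... 246 characters left out ...]
103  71  56  55  46  28  20  15  16  21  49  88 113 123 124]
 [134 132 116  85  57  47  38  25  19  17  17  21  53  97 123 131 131]
 [134 135 129 111  84  59  42  31  24  22  20  25  58 100 127 132 132]
 [127 131 132 130 118 101  84  73  57  39  34  46  75 108 127 134 135]
 [116 118 123 130 132 130 125 117  98  79  74  86 105 123 130 133 134]
 [114 111 113 118 126 132 133 132 126 118 116 120 126 130 131 132 132]
 [115 111 112 112 119 121 124 128 131 132 131 131 131 132 130 132 134]
 [116 114 114 111 111 111 114 120 128 132 135 134 133 132 132 133 132]
 [116 116 115 115 113 111 112 114 120 129 130 131 131 133 133 134 132]
 [118 118 118 118 116 114 115 113 114 116 119 124 127 133 135 136 134]]
```

Side view: gauge held level, with its head at crop (200,205) in line with the brass sleeve at (265,172). The top camera's view of the gauge is blocked by the arm. Lateral offset works out near zero, so I'm advancing.

Call:
jog_arm(
  turn=[
    [0,0,0],
    [0,0,0],
    [0,0,0],
    [0,0,0],
    [0,0,0],
    [0,0,0],
    [0,0,0],
  ],
  delta_pos=[
    [-0.01,0,0.001],
    [-0.012,0,0],
    [-0.006,0,0],
    [-0.004,0,0],
    [-0.004,0,0],
    [-0.004,0,0],
    [0,0,0],
  ],
  gripper=[0.008,0.008,0.008,0.008,0.008,0.008,0.008],
)

```text
time: 9.92
tool_pos: [0.518, 0.1686, 0.0686]
tcp_rot: [0.216, -3.132, 0.001]
wrist_force: [-5.0, -1.8, 0.8]
width: 0.185
grip_force: 79.2
```

Run:
```python
from h import *
s=read_state();np.save("s5.npy",s,allow_pickle=True)
print(s["time"],s["tool_pos"],s["tcp_rot"],s["width"],s["wrist_force"])
t=vision.read_camera("top")[...,::-1];sd=vision.read_camera("side")[...,::-1]
a=cv2.resize(sd[145:225,185:285],(500,400),interpolation=cv2.INTER_CUBIC)
b=cv2.resize(t[150:214,190:250],(300,320),interpolation=cv2.INTER_CUBIC)
o=np.zeros((400,800,3),np.uint8);o[:400,:500]=a;o[:320,500:]=b
cv2.imwrite("pics/c5.png",o)
```

```text
9.9167 [0.51801581 0.16862313 0.06858638] [ 2.16355187e-01 -3.13168700e+00  6.78805295e-04] 0.18531533184986584 [-4.98905586 -1.76452858  0.80067493]
```

View pics/c5.png

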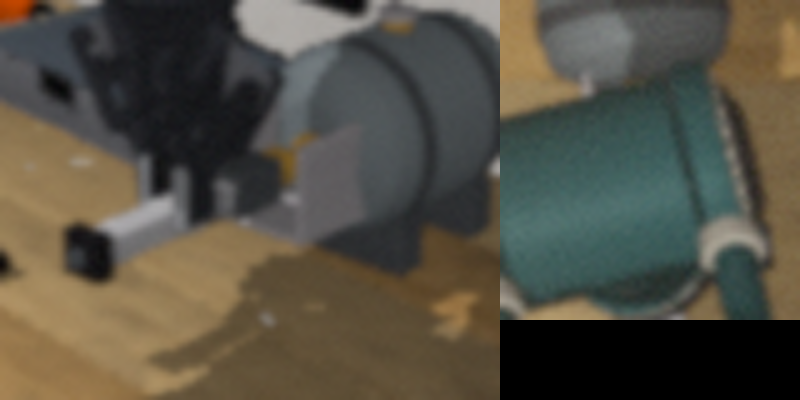

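The nose has met the sleeve (about 5 N) and the head is centred between the cheeks. I'm continuing the push.

Call:
jog_arm(
  turn=[
    [0,0,0],
    [0,0,0],
    [0,0,0],
    [0,0,0],
    [0,0,0],
    [0,0,0],
  ],
  delta_pos=[
    [-0.004,0,0],
    [-0.004,0,0],
    [-0.004,0,0],
    [-0.004,0,0],
    [-0.003,0,0],
    [0,0,0],
  ],
  gripper=[0.008,0.008,0.008,0.008,0.008,0.008],
)

```text
time: 10.52
tool_pos: [0.5348, 0.171, 0.0683]
tcp_rot: [0.217, -3.129, 0.001]
wrist_force: [-7.9, -0.6, 2.6]
width: 0.184
grip_force: 79.5
```

Call:
jog_arm(
  turn=[
    [0,0,0],
    [0,0,0],
    [0,0,0],
    [0,0,0],
  ],
  delta_pos=[
    [-0.003,0,0],
    [-0.003,0,0],
    [-0.002,0,0],
    [0,0,0],
  ],
  gripper=[0.008,0.008,0.008,0.008],
)

```text
time: 10.85
tool_pos: [0.5418, 0.172, 0.0681]
tcp_rot: [0.216, -3.127, 0.002]
wrist_force: [-10.5, -2.0, 3.9]
width: 0.19
grip_force: 79.6
```

Call:
jog_arm(
  turn=[
    [0,0,0],
    [0,0,0],
    [0,0,0],
  ],
  delta_pos=[
    [-0.002,0,0],
    [-0.002,0,0],
    [0,0,0],
  ],
  gripper=[0.008,0.008,0.008],
)

```text
time: 11.1
tool_pos: [0.5427, 0.1721, 0.0674]
tcp_rot: [0.216, -3.121, 0.003]
wrist_force: [-16.7, -3.1, 7.7]
width: 0.184
grip_force: 80.2
```

Run:
```python
from h import *
s=read_state();print(s["time"],s["tool_pos"],s["wrist_force"],s["width"])
w=vision.read_camera("wrist")[...,::-1];sd=vision.read_camera("side")[...,::-1]
cv2.imwrite("pics/c6.png",np.hstack([cv2.resize(w[60:260,180:340],(400,500)),cv2.resize(sd[145:225,185:249],(400,500))]))
```

```text
11.1 [0.54274686 0.17208585 0.06742779] [-16.73793696  -3.14818313   7.69014828] 0.1837147260842083
```

View pics/c6.png

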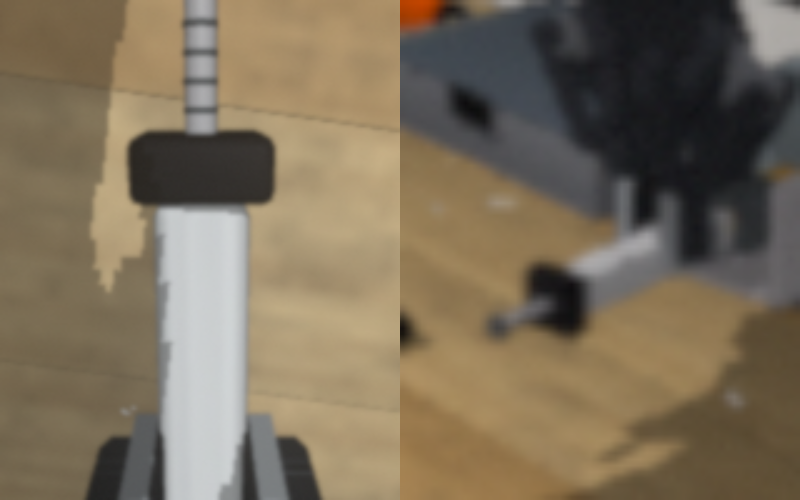

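Wrist and side views both show the rod well out of the tail (crop row 0–130 and (500,322)), and the force has jumped at the hard stop, so the sleeve is fully home. I'm retracting.

Call:
jog_arm(
  turn=[
    [0,0,0],
    [0,0,0],
    [0,0,0],
    [0,0,0],
    [0,0,0],
    [0,0,0],
    [0,0,0],
    [0,0,0],
    [0,0,0],
    [0,0,0],
    [0,0,0],
    [0,0,0],
  ],
  delta_pos=[
    [0.005,0,0],
    [0.01,0,0],
    [0.015,0,0],
    [0.02,0,0],
    [0.025,0,0],
    [0.02,0,0],
    [0.005,0,0],
    [0,0,0.02],
    [0,0,0.02],
    [0,0,0.01],
    [0,0,0],
    [0,0,0],
  ],
  gripper=[0.008,0.008,0.008,0.008,0.008,0.008,0.008,0.008,0.008,0.008,0.008,0.008],
)

```text
time: 12.2
tool_pos: [0.4505, 0.1594, 0.0189]
tcp_rot: [0.217, -3.134, 0.0]
wrist_force: [0.4, -0.3, -1.9]
width: 0.187
grip_force: 79.0
```

Call:
jog_arm(
  turn=[
    [0,0,0],
    [0,0,0],
    [0,0,0],
    [0,0,0],
    [0,0,0],
    [0,0,0],
  ],
  delta_pos=[
    [0,0,0.005],
    [0,0,0.003],
    [0,0,0.001],
    [0,0,0.001],
    [0,0,0],
    [0,0,0],
  ],
  gripper=[0.008,0.008,0.008,0.008,0.008,0.008],
)

```text
time: 12.7
tool_pos: [0.4504, 0.1594, 0.0093]
tcp_rot: [-0.217, 3.134, 0.0]
wrist_force: [0.3, 0.4, -0.6]
width: 0.184
grip_force: 79.0
```

Call:
jog_arm(
  turn=[
    [0,0,0],
    [0,0,0],
    [0,0,0],
    [0,0,0],
  ],
  delta_pos=[
    [0,0,0.001],
    [0,0,0.001],
    [0,0,0],
    [0,0,0],
  ],
  gripper=[0.008,0.008,0.008,0.008],
)

```text
time: 13.03
tool_pos: [0.4505, 0.1594, 0.0073]
tcp_rot: [-0.217, 3.134, 0.0]
wrist_force: [-0.5, 0.0, 1.7]
width: 0.186
grip_force: 79.3
```

Call:
jog_arm(
  turn=[
    [0,0,0],
    [0,0,0],
    [0,0,0],
    [0,0,0],
    [0,0,0],
    [0,0,0],
    [0,0,0],
    [0,0,0],
    [0,0,0],
    [0,0,0],
    [0,0,0],
    [0,0,0],
  ],
  delta_pos=[
    [0,0,0.0007],
    [0,0,0],
    [0,0,0],
    [0,0,0],
    [0,0,0],
    [0,0,-0.005],
    [0,0,-0.03],
    [0,0,-0.035],
    [0,0,-0.035],
    [0,0,-0.035],
    [0,0,0],
    [0,0,0],
  ],
  gripper=[0.008,0.008,0.03,0.06,0.07,0.07,0.07,0.07,0.07,0.07,0.07,0.07],
)

```text
time: 14.03
tool_pos: [0.4526, 0.1601, 0.1497]
tcp_rot: [-0.217, 3.127, 0.002]
wrist_force: [0.3, 0.1, -0.1]
width: 0.817
grip_force: 0.0
```

Run:
```python
from h import *
s=read_state();print(s["time"],s["tool_pos"],s["wrist_force"],s["width"])
w=vision.read_camera("wrist")[...,::-1];sd=vision.read_camera("side")[...,::-1]
cv2.imwrite("pics/c7.png",np.hstack([cv2.resize(w,(400,300)),cv2.resize(sd[140:260,150:310],(400,300))]))
```

```text
14.0333 [0.45257865 0.16005185 0.14968716] [ 0.27886783  0.05151635 -0.11360409] 0.8171517319301635
```

View pics/c7.png

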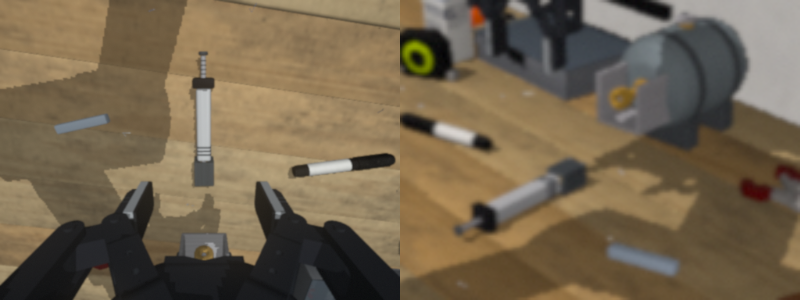

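The gauge lies flat on the bench with its rod out at (203,65), and the chalk, marker and snips are undisturbed. The gripper is clear, so I'm handing in.

```bash
python3 -c "
from workcell import ticket;print(ticket.finish_job())"
```

```text
the job is handed in; nothing more can be done
None
```

I handed the job in at about 14 s: the gauge was pressed into the valve until the force jumped at the stop and the rod came out. It now lies flat on the bench, rod still out, and the chalk, marker and snips look undisturbed.

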